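# Fit the rear axle into the hub on the sloping stand

## Task

Take the axle with the collar from the rack and slide its long plain end about halfway into the bore of the hub clamped on the sloping stand, then let go of it. Take a fresh grip on the short end behind the collar and push the axle fully home, so that the collar sits flat against the hub, and let go. Leave the bare axle in the rack and everything else on the bench where it is.

Things in the scene. Friction and masses are not known exactly. Their poses are not given: they have to be found in the camera images.
- hub: Aluminium bicycle rear hub fixed on a green sloping stand. Through bore 17.6 mm wide, 120 mm long. Origin on the bore axis at the lower end; z runs along the bore, outward and up to the mouth, 30 degrees above level. Spoke flanges of 64 mm diameter at z = 18 and 100 mm. Seals drag: a part-way axle stays where it is left, its back drooping 1 to 2 degrees; pushed in line it takes under 8 N.
- hub_mouth (a point): Centre of the flat face round the upper mouth of the bore (z = 120 mm of the hub, 122 mm above the bench, boss 34 mm in diameter). An entry cone, 3.5 mm deep, narrows from 24.6 to 17.6 mm. Axes as the hub's.
- axle: Steel bar 16 mm thick, 200 mm long, about 0.24 kg. Origin on its axis at the tip of the long end (enters first, 3 mm chamfer); x runs along it to the other end. Collar of 30 mm diameter at x = 140 to 146 mm, then a hexagon nut 26 mm wide to 153 mm, then the short end to 200 mm. Centre of mass at 106 mm. Starts level in the rack. Once home its tip stands 20 mm out below the hub.
- axle_collar (a point): Centre of the collar's flat face that looks to the tip (x = 140 mm of the axle); it meets hub_mouth when the axle is home.
- axle_stub (a point): Point on the axis in the middle of the short end behind the collar (x = 176 mm of the axle).
- bare_axle: The other bar in the rack: same 16 mm by 200 mm, but with no collar. Origin and x axis as for the axle. Not to be used.
- rack: Drab grey steel rack fixed on the bench: foot 165 by 145 by 8 mm, origin under its middle, z up. Two notched upright plates, 6 mm thick and 72 mm high, at x = -75.5 and 75.5 mm; notches 19 mm wide at y = -45, 0 and 45 mm. The two axles lie along its x in the outer notches, axes 62 mm above the bench; the plates cross them 25 and 176 mm (give or take 2) from the tip.
- stand: Green sloping stand fixed on the bench that carries the hub; foot 190 by 120 by 10 mm, origin under its middle, z up. The hub's mouth is at x = 49 mm and faces along the stand's x axis (at yaw 0 away from the robot). A clamp strap lies across the middle of the hub.
- freewheel_a: Bystander: stack of three toothed freewheel sprockets, 80 mm diameter, 40 mm high, origin under its centre.
- freewheel_b: Bystander: stack of two, 80 mm diameter, 28 mm high, origin under its centre.
- freewheel_c: Bystander: stack of four, 80 mm diameter, 52 mm high, origin under its centre.
- sprocket_a: Bystander: flat toothed ring, 104 mm diameter, 5 mm high, origin under its centre.
- sprocket_b: Bystander: flat toothed ring, 90 mm diameter, 5 mm high, origin under its centre.
- grease_pot: Bystander: yellow grease pot with a steel lid, 72 mm diameter, 75 mm high, origin under its centre.
- mallet: Bystander: hammer 260 mm long, lying on the bench.
- spanner: Bystander: spanner 190 mm long, lying on the bench.
Mind the look-alikes: they are no part of the job. Leave any yellow look-alike of the axle alone.

How it is judged:
By the outcome, as a careful person would: the job done as asked, in the order asked, and still so for the second after the job is handed in, with the robot touching nothing.
It also fails if it takes over 64 s, if anything falls off the work surface, if the arm or the gripper's body presses on something with over 40 N, if the wrist force passes 120 N, or if a joint passes its speed limit or range.

## Robot

A 6-joint arm with a two-finger parallel gripper is mounted at the origin on the work surface. World frame = base frame: x ahead of the robot, y to its left, z up, the work surface at z = 0. Lengths are in m, angles in degrees, forces in N, time in s.
With the tool pointing down it reaches from about 0.3 to 0.85 m from the base axis. Payload 4.2 kg.
Tool frame: the origin (TCP) lies on the mounting face of the last link; the fingertips stand 191 mm ahead of it and the grasp point (between the pads) lies 172 mm ahead of it; z points along the fingers, y is the line along which they close (so a half turn about z gives the same grasp; the last joint's range is limited). The gripper opens to 91 mm and grips with 3 to 60 N. Pads are 32 mm wide; open, the fingers measure 118 mm over their backs; the gripper's body (76 mm by 178 mm) begins 60 mm behind the grasp point.
Start: joints at [64.687, 18.312, 89.639, -0, 72.044, -1.146], TCP at [0.235, 0.525, 0.405] pointing down, gripper open.
Joint ranges: [-177.97, 177.97], [-48.28, 115.42], [12.27, 149.76], [-77.06, 257.06], [2.81, 150.46], [-146.56, 146.56]. Speed limits (degrees/s): [147.25, 147.25, 180, 180, 180, 180].

## Interface

Orientations are given as a 3x3 rotation matrix whose columns are the frame's x, y, z axes.
In Python, from station import * gives the robot as it stands.
- The arm moves only by the shell command python3 -m crank 'ROWS' [OPENING]. ROWS is JSON, a list of rows, each a list of 2 entries, a list of its own where there are three numbers: the shift along the tool's x, y, z in cm, then the turn, a rotation vector about the tool's x, y, z in rad. A call has 1 to 12 rows; each row is the pose to reach, as a shift and turn from the pose commanded when the call began, along the tool's axes at that moment; what a row does not reach only later rows make up. A row lasts 1/12 s, in which the tool goes at most 41.7 mm and 7.16 degrees, less where a joint would pass 70% of its speed; a pose out of reach is approached as far as the arm can. A call with a gripper value outside its range is refused whole. OPENING is the finger opening in cm, from 0 to 9.12, set as the call begins (- or left out, the last holds). The fingers move at their own pace and stop on an object; the grip force is fixed at half the most. Time passes only in rows, so rows that repeat a pose let the fingers close. It gives the time, the measured TCP pose, the force, the opening and the grip force at its end, in the units of the state.
- get_obs(): the state, without advancing time (a new reading comes with each control period).
- snapshot(name): name is "scene" or "top"; returns (picture, depth): 400x640x3 uint8, blue, green, red; 400x640 float32, m along the optical axis (not along the pixel's ray), 0 where there is no reading.
- camera_params(name): a dict with "fx", "fy", "cx", "cy" (pixels), "dist" ([k1, k2, p1, p2, k3] as OpenCV has them; the pictures are not rectified), "extrinsics" (4x4, takes a point from camera to world coordinates). Camera axes: x right, y up, looking along -z (the intrinsics and any distortion apply to the point x, -y, -z); pixel columns grow to the right and rows downward; lengths in m; the calibration is good to about 2 mm. A picture is of the moment at which its call begins. camera_params takes no time and is no camera call.
- sign_off(): hands the job in; it is judged then, once.
The state is a dict: "t": time; "qpos": joint angles; "joint_velocities": joint speeds; "tau": joint torques, N m; "eef_pos": TCP position; "ee_rot": TCP orientation; "ft_force": force on the tool from outside, world axes, zero at the start; "ft_torque": the same for the moment, N m; "finger_gap": finger opening in m; "gripper_force": force on a finger pad.
Only numpy, scipy, OpenCV 4.12 (cv2) and the standard library are available. Lean on these libraries where they do the work, as an engineer would, in place of code of your own. Each camera call takes 0.05 s, during which the arm holds its last target. There are 200 camera calls.

## Working session

There is one attempt and no reset: what is moved stays moved. The work goes in short steps, Python scripts to look and compute and a shell command to move; the robot and the scene stay as the last step left them, time stands still between calls to the robot, and variables do not carry over. Pictures are saved under pics/ and viewed, at most 10 in all, crops included, and the job is handed in when it is done.

```bash
ls; mkdir -p pics; python3 - <<'E'
from station import *
import cv2,numpy as np
for n in("scene","top"):
    p,d=snapshot(n);cv2.imwrite(f"pics/{n}0.png",p);np.save(f"{n}_d.npy",d)
    c=camera_params(n);print(n,{k:np.round(c[k],4).tolist() for k in c})
o=get_obs();print({k:np.round(o[k],4).tolist() for k in o})
E
```

```text
pics
scene {'fx': 414.5095, 'fy': 414.5095, 'cx': 327.6823, 'cy': 203.4725, 'dist': [-0.1002, 0.0, 0.0, 0.0, 0.0], 'extrinsics': [[0.1313, -0.6014, 0.7881, 1.5146], [0.9913, 0.0727, -0.1097, -0.196], [0.0087, 0.7957, 0.6057, 0.9438], [0.0, 0.0, 0.0, 1.0]]}
top {'fx': 470.3698, 'fy': 470.3698, 'cx': 328.0698, 'cy': 197.6738, 'dist': [-0.1267, 0.0, 0.0, 0.0, 0.0], 'extrinsics': [[0.0179, 0.994, -0.1078, 0.2887], [-0.9998, 0.017, -0.0101, -0.0388], [-0.0082, 0.1079, 0.9941, 1.4342], [0.0, 0.0, 0.0, 1.0]]}
{'t': 0.1, 'qpos': [64.6872, 18.3466, 89.6993, -0.0016, 72.043, -1.1461], 'joint_velocities': [-0.1253, -0.2272, -0.2145, -0.0137, 0.0296, -0.0177], 'tau': [0.0003, -41.3332, -23.251, 0.0728, 0.0423, -0.0], 'eef_pos': [0.2353, 0.5245, 0.404], 'ee_rot': [[-0.9124, 0.4094, -0.0006], [0.4094, 0.9124, -0.0014], [0.0, -0.0016, -1.0]], 'ft_force': [-0.7936, -0.1055, 0.4709], 'ft_torque': [0.0047, -0.0162, 0.0592], 'gripper_force': 0.0, 'finger_gap': 0.0913}
```

View pics/scene0.png

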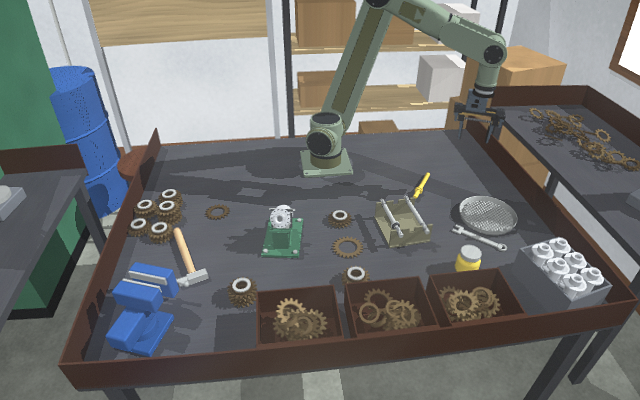

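View pics/top0.png

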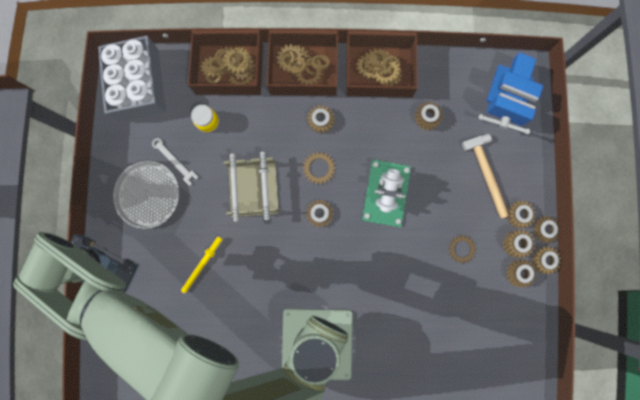

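The scene view shows the rack at (403,220), with bars near (390,222) and (415,212), and the hub on its green stand at (283,225). The top view has the rack at (253,187), with bars at x≈235 and x≈265, and the hub at (388,190). The yellow look-alike is at (203,265). I'll enlarge the rack and hub next.

```bash
python3 - <<'E'
import cv2,numpy as np
s=cv2.imread("pics/scene0.png");t=cv2.imread("pics/top0.png")
r=lambda a:cv2.resize(a,(400,300),interpolation=cv2.INTER_CUBIC)
a=r(t[145:229,200:312]);b=r(s[187:253,360:448]);c=r(t[150:234,332:444]);d=r(s[193:265,238:334])
cv2.imwrite("pics/crop1.png",np.vstack([np.hstack([a,b]),np.hstack([c,d])]))
E
```

```text
(no output)
```

View pics/crop1.png

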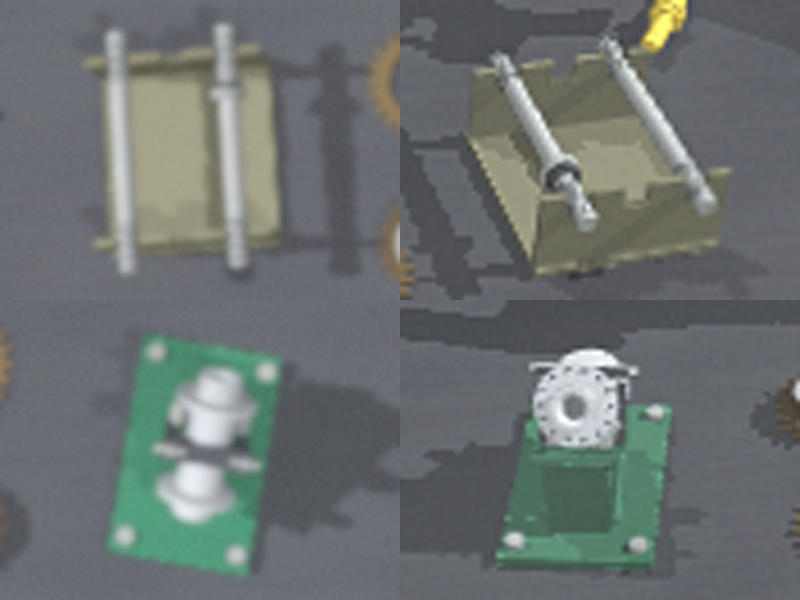

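The two bars in the rack are A, top x≈235 / scene right bar (415,212), plain, and B, top x≈265 / scene left bar (395,222). Only B has a collar and nut, at top ≈(263,170), so B is the axle. Its short end points away from the robot (+x). The yellow bar at (203,265) is left alone. The hub mouth is at top ≈(394,172) and also faces +x, with some yaw. Next I'll measure them.

```bash
cat > h.py <<'E'
from station import *
import cv2,numpy as np
def ray(n,uv):
    c=camera_params(n);K=np.array([[c['fx'],0,c['cx']],[0,c['fy'],c['cy']],[0,0,1]])
    q=cv2.undistortPoints(np.float64(uv).reshape(-1,1,2),K,np.float64(c['dist'])).reshape(-1,2)
    E=np.array(c['extrinsics']);return E[:3,3],(np.c_[q[:,0],-q[:,1],-np.ones(len(q))])@E[:3,:3].T
def plane(n,uv,z):
    o,d=ray(n,uv);return o+d*((z-o[2])/d[:,2])[:,None]
def pts3(n,d,m):
    c=camera_params(n);v,u=np.nonzero(m&(d>0));o,r=ray(n,np.c_[u,v]);return o+r*d[v,u][:,None]
E
python3 - <<'E'
from h import *
np.set_printoptions(precision=4,suppress=True)
t=cv2.imread("pics/top0.png");hsv=cv2.cvtColor(t,cv2.COLOR_BGR2HSV);d=np.load("top_d.npy")
m=cv2.inRange(hsv,(60,80,40),(95,255,255));m[:, :345]=0;m[:,425:]=0;m[:150]=0;m[240:]=0
v,u=np.nonzero(m);P=plane("top",np.c_[u,v],0.01)
print("stand",cv2.minAreaRect(np.float32(P[:,:2]*1000)))
for nm,x0,x1 in(("bare",222,247),("axle",252,280)):
    w=((hsv[...,1]<28)&(hsv[...,2]>130));w[:,:x0]=0;w[:,x1:]=0;w[:145]=0;w[229:]=0
    n,l,st,_=cv2.connectedComponentsWithStats(w.astype(np.uint8));k=1+np.argmax(st[1:,4]);v,u=np.nonzero(l==k)
    P=plane("top",np.c_[u,v],0.062);print(nm,st[k],cv2.minAreaRect(np.float32(P[:,:2]*1000)))
    X=P[:,:2];c=X.mean(0);a=np.linalg.svd(X-c,full_matrices=0)[2][0];a*=np.sign(a[0]);s=(X-c)@a
    print("dir",a,"ends",c+a*s.min(),c+a*s.max(),np.ptp(s))
    wdt=[(round(q*1000),int((abs(s-q)<.002).sum())) for q in np.arange(s.min(),s.max(),.006)];print(wdt)
    Q=pts3("top",d,l==k);print("depth z med",np.percentile(Q[:,2],[10,50,90]))
# mouth via depth around hub
w=((hsv[...,1]<40)&(hsv[...,2]>120));w[:,:370]=0;w[:,410:]=0;w[:162]=0;w[220:]=0
Q=pts3("top",d,w);print("hub z",np.percentile(Q[:,2],[5,50,95,99]),Q[:,:2].min(0),Q[:,:2].max(0))
E
```

```text
stand ((461.3667907714844, -201.43609619140625), (121.12126159667969, 190.3451690673828), 81.04462432861328)
bare [229 153  10  69 460] ((465.40692138671875, 256.9922180175781), (204.51939392089844, 23.71734619140625), 5.491659641265869)
dir [0.9953 0.0972] ends [0.3637 0.2464] [0.5673 0.2663] 0.20452973475544955
[(-101, 4), (-95, 5), (-89, 6), (-83, 6), (-77, 6), (-71, 8), (-65, 8), (-59, 9), (-53, 9), (-47, 9), (-41, 10), (-35, 10), (-29, 9), (-23, 10), (-17, 10), (-11, 10), (-5, 10), (1, 8), (7, 9), (13, 10), (19, 10), (25, 10), (31, 10), (37, 10), (43, 9), (49, 10), (55, 9), (61, 8), (67, 5), (73, 5), (79, 6), (85, 6), (91, 6), (97, 6), (103, 4)]
depth z med [0.0083 0.0683 0.0733]
axle [258 151  11  69 438] ((472.67547607421875, 168.0382080078125), (203.1702880859375, 29.831823348999023), 1.927658200263977)
dir [0.9952 0.0983] ends [0.3713 0.1551] [0.5742 0.1752] 0.20389921769900007
[(-100, 4), (-94, 5), (-88, 5), (-82, 6), (-76, 5), (-70, 6), (-64, 7), (-58, 8), (-52, 9), (-46, 9), (-40, 9), (-34, 10), (-28, 10), (-22, 11), (-16, 12), (-10, 10), (-4, 10), (2, 10), (8, 11), (14, 11), (20, 11), (26, 11), (32, 9), (38, 12), (44, 15), (50, 8), (56, 6), (62, 8), (68, 7), (74, 6), (80, 7), (86, 6), (92, 5), (98, 5)]
depth z med [0.0092 0.0686 0.0738]
hub z [0.0154 0.1055 0.1353 0.14  ] [ 0.3805 -0.2716] [ 0.5552 -0.1596]
```

```bash
cat >> h.py <<'E'
from scipy.spatial.transform import Rotation as R
def frame(yaw,pitch):  # axle outward direction u; tool x=-u
    y,p=np.radians([yaw,pitch]);u=np.array([np.cos(p)*np.cos(y),np.cos(p)*np.sin(y),np.sin(p)])
    Y=np.array([-np.sin(y),np.cos(y),0]);return np.c_[-u,Y,np.cross(-u,Y)]
def to(g,Rt):          # grasp point g -> shift cm, rotvec
    o=get_obs();R0=np.array(o['ee_rot']);p=np.array(g)-Rt[:,2]*.172
    print("shift",np.round((R0.T@(p-o['eef_pos']))*100,2),"rot",np.round(R.from_matrix(R0.T@Rt).as_rotvec(),4),"tcp",p.round(4))
def grasp():
    o=get_obs();return np.array(o['eef_pos'])+np.array(o['ee_rot'])[:,2]*.172
E
python3 - <<'E'
from h import *
np.set_printoptions(precision=4,suppress=True)
t=cv2.imread("pics/top0.png");hsv=cv2.cvtColor(t,cv2.COLOR_BGR2HSV).astype(int)
for x0,x1 in((225,250),(255,280)):
  L=[]
  for r in list(range(154,159))+list(range(214,219)):
    w=np.clip(hsv[r,x0:x1,2]-125.,0,None);L.append((round((w*np.arange(x0,x1)).sum()/w.sum(),2),r))
  P=plane("top",L,.064)[:,:2];print(L);f,b=P[:5].mean(0),P[5:].mean(0);print("far",f,"near",b,np.degrees(np.arctan2(*(f-b)[::-1])))
c=np.array([.4728,.1652]);a=np.array([.9952,.0972])
g=np.r_[c+.008*a,.062];print(g);to(g+[0,0,.09],frame(5.6,0))
E
```

```text
[(np.float64(231.57), 154), (np.float64(231.47), 155), (np.float64(231.49), 156), (np.float64(231.45), 157), (np.float64(231.43), 158), (np.float64(234.31), 214), (np.float64(234.52), 215), (np.float64(234.44), 216), (np.float64(234.68), 217), (np.float64(234.83), 218)]
far [0.5573 0.2654] near [0.3784 0.2488] 5.299270267899329
[(np.float64(261.82), 154), (np.float64(261.85), 155), (np.float64(261.91), 156), (np.float64(262.26), 157), (np.float64(264.03), 158), (np.float64(265.53), 214), (np.float64(265.67), 215), (np.float64(265.72), 216), (np.float64(265.81), 217), (np.float64(265.81), 218)]
far [0.5585 0.1726] near [0.3801 0.1567] 5.090713380058623
[0.4808 0.166  0.062 ]
shift [-37.07 -22.65   8.04] rot [-0.0015 -0.0004 -0.5195] tcp [0.4808 0.166  0.324 ]
```

```bash
python3 -m crank '[[[-2,-1.2,0.3],[0,0,-0.03]],[[-5,-3,1],[0,0,-0.08]],[[-9,-5.5,2],[0,0,-0.13]],[[-13,-8,3],[0,0,-0.19]],[[-17,-10.4,4],[0,0,-0.25]],[[-21,-12.8,5],[0,0,-0.31]],[[-25,-15.3,6],[0,0,-0.37]],[[-29,-17.7,6.7],[0,0,-0.43]],[[-32.5,-19.9,7.3],[0,0,-0.48]],[[-35.2,-21.5,7.7],[0,0,-0.51]],[[-36.7,-22.4,8],[0,0,-0.5175]],[[-37.1,-22.6,8],[0,0,-0.5175]]]'
python3 -m crank '[[[0,0,0],[0,0,0]],[[0,0,0],[0,0,0]],[[0,0,0],[0,0,0]]]'
python3 - <<'E'
from h import *
p,d=snapshot("top");cv2.imwrite("pics/top1.png",p);s,_=snapshot("scene");cv2.imwrite("pics/scene1.png",s)
r=lambda a:cv2.resize(a,(400,400),interpolation=cv2.INTER_CUBIC)
cv2.imwrite("pics/c1.png",np.hstack([r(p[130:240,200:310]),r(s[160:260,350:450])]))
print(grasp());to([.4808,.166,.062],frame(5.4,0))
E
```

```text
t: 1.1
eef_pos: [0.4836, 0.1623, 0.3235]
ee_rot: [[-0.996, -0.091, -0.0], [-0.091, 0.996, -0.002], [0.001, -0.002, -1.0]]
ft_force: [0.0, 0.6, 0.2]
finger_gap: 0.0911
gripper_force: 0.0
t: 1.35
eef_pos: [0.4807, 0.1675, 0.3248]
ee_rot: [[-0.995, -0.096, -0.001], [-0.096, 0.995, 0.001], [0.001, 0.001, -1.0]]
ft_force: [-0.2, -0.1, 1.0]
finger_gap: 0.0913
gripper_force: 0.0
[0.48061786 0.16787022 0.15296502]
shift [-0.   -0.18  9.1 ] rot [0.0004 0.0001 0.0035] tcp [0.4808 0.166  0.234 ]
```

View pics/c1.png

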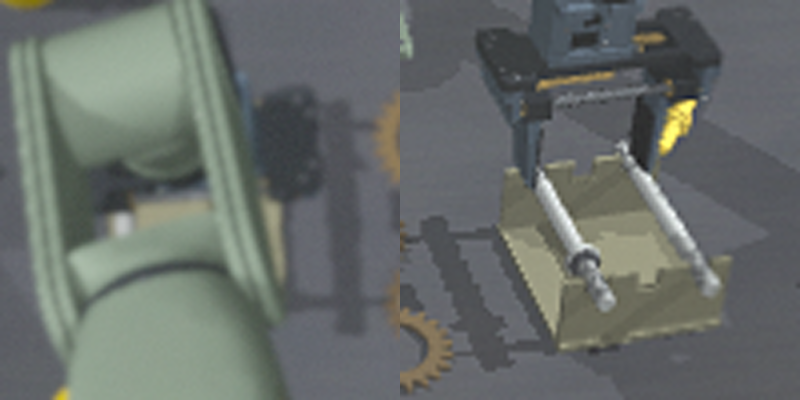

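The crop's right half (scene view) shows the open gripper above the collared bar, with fingers at crop x≈525 and 650. The bar runs from (540,175) to (605,305), with the collar at (583,262). The top view is blocked by the arm. I'll check the planned grasp by projecting it into the scene view.

```bash
cat >> h.py <<'E'
def proj(n,P):
    c=camera_params(n);E=np.linalg.inv(np.array(c['extrinsics']));p=np.atleast_2d(P)@E[:3,:3].T+E[:3,3]
    K=np.array([[c['fx'],0,c['cx']],[0,c['fy'],c['cy']],[0,0,1]])
    return cv2.projectPoints(p*[1,-1,-1],np.zeros(3),np.zeros(3),K,np.float64(c['dist']))[0].reshape(-1,2)
E
python3 - <<'E'
from h import *
np.set_printoptions(precision=4,suppress=True)
a=np.array([np.cos(np.radians(5.4)),np.sin(np.radians(5.4)),0]);g=np.array([.4808,.166,.062])
print(proj("scene",[g-.108*a,g+.032*a,g+.092*a,g]),"grasp now",proj("scene",grasp()))
s=cv2.imread("pics/scene0.png");hsv=cv2.cvtColor(s,cv2.COLOR_BGR2HSV).astype(int)
L=[]
for r in range(203,236,2):
    x=np.arange(376,408);w=np.clip(hsv[r,376:408,2]-140.,0,None)*(hsv[r,376:408,1]<30)
    if w.sum()>0:L.append((round((w*x).sum()/w.sum(),1),r))
print(L);print(plane("scene",L,.065)[:,:2])
ee=get_obs();Y=np.array(ee['ee_rot'])[:,1];print("fingers",proj("scene",[grasp()+.05*Y,grasp()-.05*Y]))
E
```

```text
[[381.4368 200.571 ]
 [395.1417 225.4559]
 [401.6684 237.341 ]
 [391.8293 219.4325]] grasp now [[395.2664 197.5767]]
[(np.float64(384.0), 203), (np.float64(385.2), 205), (np.float64(386.2), 207), (np.float64(387.3), 209), (np.float64(388.5), 211), (np.float64(389.5), 213), (np.float64(390.7), 215), (np.float64(391.8), 217), (np.float64(393.1), 219), (np.float64(395.1), 221), (np.float64(395.0), 223), (np.float64(396.6), 225), (np.float64(397.8), 227), (np.float64(399.0), 229), (np.float64(399.4), 231), (np.float64(400.7), 233), (np.float64(399.7), 235)]
[[0.3922 0.1603]
 [0.404  0.1617]
 [0.4156 0.1624]
 [0.4271 0.1635]
 [0.4385 0.1649]
 [0.4497 0.1656]
 [0.4608 0.1669]
 [0.4717 0.1679]
 [0.4826 0.1696]
 [0.4937 0.1736]
 [0.5038 0.1706]
 [0.5144 0.1732]
 [0.5248 0.1744]
 [0.535  0.1757]
 [0.5448 0.1744]
 [0.5549 0.1759]
 [0.5639 0.1701]]
fingers [[409.6783 195.6059]
 [380.6001 199.5814]]
```

```bash
python3 -m crank '[[[0,0,0.5],[0,0,0]],[[0,0,1.5],[0,0,0]],[[0,0,2.8],[0,0,0]],[[0,0,4.2],[0,0,0]],[[0,0,5.6],[0,0,0]],[[0,0,6.9],[0,0,0]],[[0,0,7.9],[0,0,0]],[[0,0,8.6],[0,0,0]],[[0,0,9],[0,0,0]],[[0,0,9.1],[0,0,0]],[[0,0,9.1],[0,0,0]]]'
python3 -m crank '[[[0,0,0],[0,0,0]],[[0,0,0],[0,0,0]],[[0,0,0],[0,0,0]],[[0,0,0],[0,0,0]],[[0,0,0],[0,0,0]],[[0,0,0],[0,0,0]],[[0,0,0],[0,0,0]],[[0,0,0],[0,0,0]],[[0,0,0],[0,0,0]],[[0,0,0],[0,0,0]]]' 0.8
```

```text
t: 2.37
eef_pos: [0.4814, 0.1666, 0.2337]
ee_rot: [[-0.995, -0.096, 0.0], [-0.096, 0.995, 0.0], [-0.0, 0.0, -1.0]]
ft_force: [-0.5, -0.4, 0.2]
finger_gap: 0.091
gripper_force: 0.0
t: 3.2
eef_pos: [0.4814, 0.1665, 0.2337]
ee_rot: [[-0.995, -0.096, 0.0], [-0.096, 0.995, 0.0], [-0.0, 0.0, -1.0]]
ft_force: [-0.2, -0.3, 0.1]
finger_gap: 0.0278
gripper_force: 0.0
```

```bash
python3 -m crank '[[[0,0,0],[0,0,0]],[[0,0,0],[0,0,0]],[[0,0,0],[0,0,0]],[[0,0,0],[0,0,0]],[[0,0,0],[0,0,0]],[[0,0,0],[0,0,0]]]' 0.8
python3 -m crank '[[[0,0,-0.3],[0,0,0]],[[0,0,-1],[0,0,0]],[[0,0,-2.2],[0,0,0]],[[0,0,-3.8],[0,0,0]],[[0,0,-5.6],[0,0,0]],[[0,0,-7.6],[0,0,0]],[[0,0,-9.6],[0,0,0]],[[0,0,-11.4],[0,0,0]],[[0,0,-12.6],[0,0,0]],[[0,0,-13.3],[0,0,0]],[[0,0,-13.5],[0,0,0]],[[0,0,-13.5],[0,0,0]]]'
python3 - <<'E'
from h import *
p,d=snapshot("top");cv2.imwrite("pics/top2.png",p);s,_=snapshot("scene");cv2.imwrite("pics/scene2.png",s)
F=frame(-8.96,30);M=np.array([.5098,-.2090,.122]);print(grasp())
to(M-F[:,0]*(.108+.05),F)
# hub in views: bright part near the mouth
print(proj("scene",M),proj("top",M))
E
```

```text
t: 3.7
eef_pos: [0.4815, 0.1653, 0.2337]
ee_rot: [[-0.995, -0.097, 0.0], [-0.097, 0.995, -0.003], [0.0, -0.003, -1.0]]
ft_force: [1.6, -7.3, 0.6]
finger_gap: 0.0155
gripper_force: 30.0
t: 4.7
eef_pos: [0.4812, 0.1665, 0.3685]
ee_rot: [[-0.995, -0.096, -0.0], [-0.096, 0.995, -0.0], [0.0, -0.0, -1.0]]
ft_force: [-0.7, -0.6, -2.9]
finger_gap: 0.0152
gripper_force: 30.0
[0.48070004 0.16631664 0.19565524]
shift [ -4.2  -38.91   1.78] rot [ 0.0653 -0.5229  0.2465] tcp [ 0.56   -0.2169  0.35  ]
[[278.85464369 219.7138854 ]] [[393.42500917 171.0606551 ]]
```

```bash
python3 -m crank '[[[-0.5,-1,-0.5],[0,-0.02,0.01]],[[-1.5,-3.5,-1.5],[0.01,-0.07,0.03]],[[-2.5,-7,-2.5],[0.02,-0.13,0.06]],[[-3.5,-11,-3],[0.025,-0.2,0.09]],[[-4.5,-15,-3],[0.03,-0.26,0.12]],[[-5,-19,-3],[0.04,-0.33,0.15]],[[-5.5,-23,-3],[0.05,-0.4,0.19]],[[-6,-27,-3],[0.06,-0.46,0.22]],[[-6,-31,-3],[0.065,-0.51,0.24]],[[-6,-34.5,-3],[0.0653,-0.5229,0.2465]],[[-6,-37,-3],[0.0653,-0.5229,0.2465]],[[-6,-38.5,-3],[0.0653,-0.5229,0.2465]]]'
python3 -m crank '[[[0,-0.3,0],[0,0,0]],[[0,-0.4,0],[0,0,0]],[[0,-0.4,0],[0,0,0]]]'
python3 - <<'E'
from h import *
np.set_printoptions(precision=4,suppress=True)
F=frame(-8.96,30);M=np.array([.5098,-.2090,.122]);print(grasp())
to(M-F[:,0]*(.108+.04),F)
t=cv2.imread("pics/top2.png");s=cv2.imread("pics/scene2.png")
g=cv2.cvtColor(s,cv2.COLOR_BGR2GRAY);print(g[211:227,270:290])
E
```

```text
t: 5.8
eef_pos: [0.5774, -0.2149, 0.3977]
ee_rot: [[-0.855, 0.159, 0.494], [0.138, 0.987, -0.08], [-0.5, -0.0, -0.866]]
ft_force: [0.5, 0.7, -2.4]
finger_gap: 0.0155
gripper_force: 30.0
t: 6.05
eef_pos: [0.5769, -0.215, 0.398]
ee_rot: [[-0.855, 0.156, 0.494], [0.136, 0.988, -0.077], [-0.5, 0.001, -0.866]]
ft_force: [0.2, 0.5, -2.4]
finger_gap: 0.015
gripper_force: 30.0
[ 0.6619 -0.2282  0.2491]
shift [ 4.82 -0.46  3.34] rot [ 0.001   0.0001 -0.001 ] tcp [ 0.5515 -0.2156  0.345 ]
[[106 117 168 190 101 164 191 191 190 192 190 188 192 196 194 109 180 142
   84 120]
 [103 127 182 195 192 191 190 188 190 190 187 190 192 191 192 162 184 196
  155 207]
 [103 177 195 191 190 188 187 180 157 157 154 157 176 189 192 193 186 191
  162 192]
 [121 147 147 180 187 180 173 189 190 188 193 175 148 157 184 190 192 131
  142 120]
 [157 188 189 188 187 189 193 174 168 160 176 190 207 150 152 183 190 158
  190 162]
 [175 191 190 181 178 184 168 154 135 126 139 154 183 215 155 176 188 194
  198 186]
 [172 161 177 186 188 184 163 123 113 118 118 132 164 184 166 166 186 193
  194 199]
 [177 137 167 186 189 172 148 119 116 120 121 120 152 209 201 171 188 194
  112 176]
 [172 186 187 195 209 234 179 122 116 121 121 118 162 197 194 174 189 193
  191 198]
 [169 188 188 186 203 232 255 192 117 116 119 126 170 208 167 180 191 191
  191 179]
 [142 153 122 167 192 208 255 255 198 140 159 192 199 213 182 183 184 184
  193 170]
 [127 176 190 185 186 207 223 242 251 251 244 221 214 205 190 185 181 129
  143 138]
 [129 154 180 187 185 191 199 208 220 222 214 210 201 188 186 182 185 189
  171 151]
 [128 113 157 189 134 169 186 185 191 194 193 183 186 185 185 149 178 178
  150 148]
 [130  95  96 164 159 179 188 180 177 177 181 183 185 184 183 129 163 160
  146 119]
 [122  99  75 135 164 183 188 159 119 165 187 131 139 175 185 171 148 145
  138 103]]
```

```bash
python3 -m crank '[[[0.3,0,0.3],[0,0,0]],[[1,-0.1,0.8],[0,0,0]],[[2,-0.2,1.4],[0,0,0]],[[3,-0.3,2],[0,0,0]],[[3.8,-0.4,2.6],[0,0,0]],[[4.4,-0.45,3],[0,0,0]],[[4.7,-0.45,3.3],[0,0,0]],[[4.8,-0.45,3.35],[0,0,0]],[[4.8,-0.45,3.35],[0,0,0]],[[4.8,-0.45,3.35],[0,0,0]]]'
python3 - <<'E'
from h import *
np.set_printoptions(precision=4,suppress=True)
F=frame(-8.96,30);M=np.array([.5098,-.2090,.122])
p,d=snapshot("top");cv2.imwrite("pics/top3.png",p);s,_=snapshot("scene");cv2.imwrite("pics/scene3.png",s)
r=lambda a:cv2.resize(a,(400,400),interpolation=cv2.INTER_CUBIC)
cv2.imwrite("pics/c3.png",np.hstack([r(p[110:210,345:445]),r(s[175:275,235:335])]))
print(grasp());to(M-F[:,0]*(.108+.04),F)
g=grasp();T=np.array(get_obs()['ee_rot'])[:,0]
print("tip,collar,end",proj("scene",[g+.108*T,g-.032*T,g-.092*T]),proj("top",[g+.108*T,g-.032*T,g-.092*T]))
E
```

```text
t: 6.88
eef_pos: [0.5525, -0.2156, 0.3462]
ee_rot: [[-0.854, 0.156, 0.497], [0.135, 0.988, -0.078], [-0.503, 0.001, -0.864]]
ft_force: [-0.3, 0.6, -2.0]
finger_gap: 0.0154
gripper_force: 30.0
[ 0.638  -0.2289  0.1977]
shift [ 0.16 -0.02  0.06] rot [ 0.0006  0.0035 -0.0003] tcp [ 0.5515 -0.2156  0.345 ]
tip,collar,end [[277.0835 221.9397]
 [269.8767 230.6701]
 [266.2106 235.1138]] [[396.334  157.1302]
 [406.7485 108.4897]
 [411.3948  86.5129]]
```

View pics/c3.png

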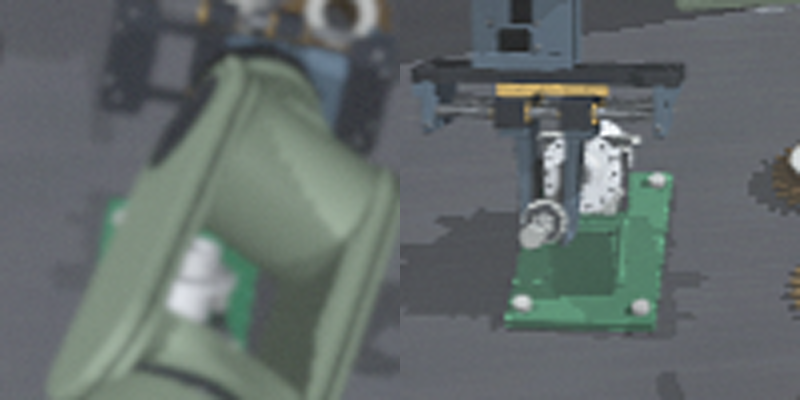

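Right half of the crop (scene view): the held axle points into the picture, with its short end at crop (535,238), the collar at (544,218), and the hub directly behind the fingers. The top view is mostly blocked by the arm. I'll measure the collar and end disc more exactly.

```bash
python3 - <<'E'
import cv2
s=cv2.imread("pics/scene3.png");g=cv2.cvtColor(s,cv2.COLOR_BGR2GRAY)
print("    ",*range(262,282))
for r in range(221,240):print(r,*("%3d"%v for v in g[r,262:282]))
E
```

```text
262 263 264 265 266 267 268 269 270 271 272 273 274 275 276 277 278 279 280 281
221 105 107 100 105 106  91  72  53  65 137 124 173 140  79  88  93  95  71 123 190
222 104 105  99  99 104  91  70  55  56 169 194 173 113  70  88  93  98  71 133 199
223 106 105  96  99 102  89  70  53  55 145 180 143  90  67  86  93  91  94 171 204
224 105 106  94  97 102  87  70  68  72 103 117 106  84  70  87  94 106  97 152 200
225 108 108 102 102 100 104 120 188 195 187 178 144  99  75  96 106 116  98 191 209
226 104 105  98 103 103 189 191 138 109  91 111 183 181 115  97 103 104  97 195 149
227 107 106  91  95 119 108  90  83  87  88  85 119 155 150 114 100 104 118 200 180
228  82  84  80 112 110  89  93  95 132 130  95  80 121 182 138  98 103 100 131 139
229  82  82  80 124 115  84 137 144 169 164 170 116  76 134 144 111 100 100  98  95
230  82  83  80 133 109  89 148 126 158 160 149 107  79 155 154 112  96 108 118 103
231  82  82  80  91 114 172 182 163 151 180 173 114  81 149 124 103  99 104 106 106
232  82  82  80 124 160 166 178 192 195 156 155 113  93 163 135 110 104 106 108 107
233  85  82  94 152 168 163 165 167 163 147 102  84 115 111 102 122 107  88  87  85
234  83  81  97 152 167 168 168 167 169 125  89 108 115  90  97 118  97  86  88  88
235  83  84  78 142 170 170 168 169 139 128 126 120  87  78 100  92  87  89  86  89
236  84  84  79 110 155 166 165 149 112  97  91  88  82  86  93  93  88  89  89  88
237  82  82  76  89 107 112  97  92  96  99  92  88  88  86  87  86  88  88  88  88
238  83  82  88  97 100  97  99  98  98  99  93  90  88  88  88  88  89  89  89  88
239  84  81  93  96 100 100 100  99  99 100  96  88  87  89  88  87  87  87  86  89
```

```bash
python3 -m crank '[[[0.5,-0.07,0.06],[0,0.0035,0]],[[1.3,-0.07,0.06],[0,0.0035,0]],[[2.1,-0.07,0.06],[0,0.0035,0]],[[2.8,-0.07,0.06],[0,0.0035,0]],[[3.4,-0.07,0.06],[0,0.0035,0]],[[3.8,-0.07,0.06],[0,0.0035,0]],[[4.1,-0.07,0.06],[0,0.0035,0]],[[4.3,-0.07,0.06],[0,0.0035,0]],[[4.5,-0.07,0.06],[0,0.0035,0]],[[4.7,-0.07,0.06],[0,0.0035,0]],[[4.8,-0.07,0.06],[0,0.0035,0]],[[4.8,-0.07,0.06],[0,0.0035,0]]]'
python3 - <<'E'
from h import *
F=frame(-8.96,30);M=np.array([.5098,-.2090,.122])
to(M-F[:,0]*.108,F);o=get_obs();print((F.T@np.array(o['ft_force'])).round(2))
E
```

```text
t: 7.98
eef_pos: [0.5111, -0.2099, 0.321]
ee_rot: [[-0.856, 0.155, 0.493], [0.135, 0.988, -0.077], [-0.499, 0.0, -0.867]]
ft_force: [0.5, -1.5, -0.2]
finger_gap: 0.0156
gripper_force: 30.0
shift [-0.72  0.07 -0.04] rot [ 0.0004 -0.0017  0.0005] tcp [ 0.5172 -0.2102  0.325 ]
[-0.51 -1.45  0.54]
```

```bash
python3 -m crank '[[[0.2,0,0],[0,0,0]],[[0.4,0,0],[0,0,0]],[[0.6,0,0],[0,0,0]],[[0.8,0,0],[0,0,0]],[[1,0,0],[0,0,0]],[[1.2,0,0],[0,0,0]],[[1.2,0,0],[0,0,0]]]'
python3 - <<'E'
from h import *
F=frame(-8.96,30);M=np.array([.5098,-.2090,.122])
to(M-F[:,0]*.108,F);o=get_obs();print((F.T@np.array(o['ft_force'])).round(2),np.round(o['ft_torque'],3))
E
```

```text
t: 8.57
eef_pos: [0.5007, -0.2081, 0.3149]
ee_rot: [[-0.856, 0.156, 0.493], [0.135, 0.988, -0.077], [-0.499, 0.001, -0.867]]
ft_force: [-0.6, -3.9, -0.3]
finger_gap: 0.0153
gripper_force: 30.1
shift [-1.94  0.05 -0.04] rot [ 0.0007 -0.0017 -0.0003] tcp [ 0.5172 -0.2102  0.325 ]
[ 0.13 -3.92  0.28] [-0.627  0.484 -0.038]
```

```bash
python3 -m crank '[[[0.2,-0.03,0],[0,0,0]],[[0.5,-0.06,0],[0,0,0]],[[0.8,-0.08,0],[0,0,0]],[[1.1,-0.08,0],[0,0,0]],[[1.4,-0.08,0],[0,0,0]],[[1.7,-0.08,0],[0,0,0]],[[2,-0.08,0],[0,0,0]],[[2,-0.08,0],[0,0,0]]]'
python3 - <<'E'
from h import *
F=frame(-8.96,30);M=np.array([.5098,-.2090,.122])
to(M-F[:,0]*.108,F);o=get_obs();print((F.T@np.array(o['ft_force'])).round(2),np.round(o['ft_torque'],3))
E
```

```text
t: 9.23
eef_pos: [0.4832, -0.206, 0.3047]
ee_rot: [[-0.857, 0.156, 0.492], [0.136, 0.988, -0.076], [-0.498, 0.001, -0.867]]
ft_force: [-0.5, -2.8, 1.0]
finger_gap: 0.0157
gripper_force: 30.0
shift [-3.98  0.12 -0.05] rot [ 0.0012 -0.0026 -0.0006] tcp [ 0.5172 -0.2102  0.325 ]
[-0.49 -2.87 -0.87] [-0.465  0.605 -0.048]
```

```bash
python3 -m crank '[[[0.3,-0.03,0],[0,0,0]],[[0.6,-0.05,0],[0,0,0]],[[1,-0.05,0],[0,0,0]],[[1.4,-0.05,0],[0,0,0]],[[1.8,-0.05,0],[0,0,0]],[[2.2,-0.05,0],[0,0,0]],[[2.6,-0.05,0],[0,0,0]],[[2.9,-0.05,0],[0,0,0]],[[3.1,-0.05,0],[0,0,0]],[[3.1,-0.05,0],[0,0,0]],[[3.1,-0.05,0],[0,0,0]]]'
python3 - <<'E'
from h import *
F=frame(-8.96,30);M=np.array([.5098,-.2090,.122])
to(M-F[:,0]*.108,F);o=get_obs();print((F.T@np.array(o['ft_force'])).round(2),np.round(o['ft_torque'],3))
E
```

```text
t: 10.15
eef_pos: [0.4569, -0.2024, 0.2895]
ee_rot: [[-0.857, 0.156, 0.492], [0.135, 0.988, -0.076], [-0.498, 0.001, -0.867]]
ft_force: [-1.7, -2.3, 1.6]
finger_gap: 0.0153
gripper_force: 30.0
shift [-7.04  0.18 -0.05] rot [ 0.0011 -0.0023 -0.0004] tcp [ 0.5172 -0.2102  0.325 ]
[ 0.35 -2.51 -2.08] [-0.356  0.581 -0.175]
```

```bash
python3 -m crank '[[[0,0,0],[0,0,0]],[[0,0,0],[0,0,0]],[[0,0,0],[0,0,0]],[[0,0,0],[0,0,0]],[[0,0,0],[0,0,0]],[[0,0,0],[0,0,0]],[[0,0,0],[0,0,0]],[[0,0,0],[0,0,0]]]' 6.5
python3 -m crank '[[[-0.3,0,0],[0,0,0]],[[-1,0,0],[0,0,0]],[[-2,0,0],[0,0,0]],[[-3.2,0,0],[0,0,0]],[[-4.4,0,0.1],[0,0.01,0]],[[-5.5,0,0.2],[0,0.02,0]],[[-6.3,0,0.25],[0,0.024,0]],[[-6.8,0,0.25],[0,0.024,0]],[[-7,0,0.25],[0,0.024,0]],[[-7,0,0.25],[0,0.024,0]]]'
python3 - <<'E'
from h import *
F=frame(-8.96,30);M=np.array([.5098,-.2090,.122])
s,_=snapshot("scene");cv2.imwrite("pics/scene4.png",s)
cv2.imwrite("pics/c4.png",cv2.resize(s[175:275,225:345],(720,600),interpolation=cv2.INTER_CUBIC))
to(M-F[:,0]*.108,F);u=-F[:,0]
print("mouth,collar face/rear,end in line at 70mm",proj("scene",[M,M+.07*u,M+.076*u,M+.13*u]))
E
```

```text
t: 10.82
eef_pos: [0.4572, -0.2024, 0.2896]
ee_rot: [[-0.856, 0.156, 0.493], [0.136, 0.988, -0.077], [-0.499, 0.001, -0.867]]
ft_force: [0.6, 0.1, -0.4]
finger_gap: 0.0639
gripper_force: 0.0
t: 11.65
eef_pos: [0.5186, -0.2121, 0.3224]
ee_rot: [[-0.868, 0.156, 0.472], [0.137, 0.988, -0.073], [-0.478, 0.001, -0.878]]
ft_force: [0.3, -0.6, -0.8]
finger_gap: 0.0653
gripper_force: 0.0
shift [-0.03  0.17 -0.3 ] rot [ 0.0012 -0.0261 -0.0006] tcp [ 0.5172 -0.2102  0.325 ]
mouth,collar face/rear,end in line at 70mm [[278.85464369 219.7138854 ]
 [275.68313399 223.63897581]
 [275.39455824 223.99618607]
 [272.66547958 227.37489283]]
```

View pics/c4.png

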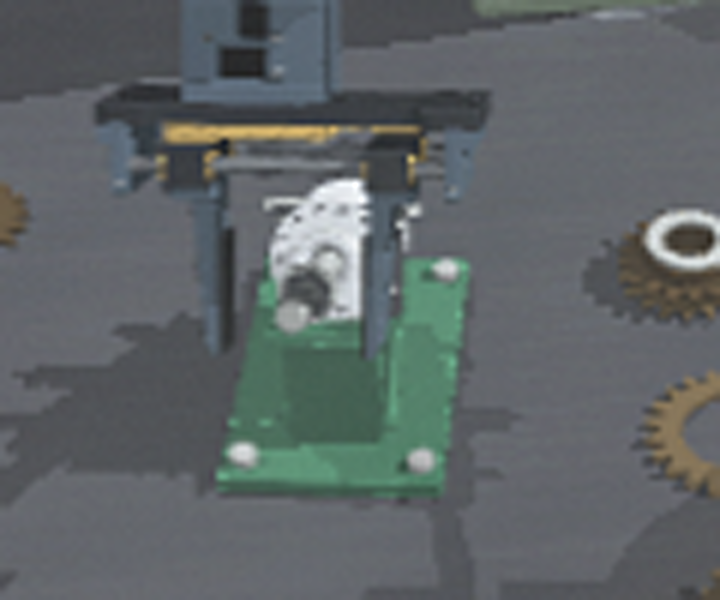

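The axle stays in the bore. Its collar is at crop (305,290) and its end at (292,316), drooping slightly between the open fingers at x≈215 and 385. Closing on the stub.

```bash
python3 -m crank '[[[0,0,0],[0,0,0]],[[0,0,0],[0,0,0]],[[0,0,0],[0,0,0]],[[0,0,0],[0,0,0]],[[0,0,0],[0,0,0]],[[0,0,0],[0,0,0]],[[0,0,0],[0,0,0]],[[0,0,0],[0,0,0]],[[0,0,0],[0,0,0]],[[0,0,0],[0,0,0]],[[0,0,0],[0,0,0]],[[0,0,0],[0,0,0]]]' 0.8
python3 -m crank '[[[0.1,0,-0.08],[0,-0.008,0]],[[0.3,0,-0.16],[0,-0.016,0]],[[0.5,0,-0.25],[0,-0.024,0]],[[0.8,0,-0.25],[0,-0.024,0]],[[1.1,0,-0.25],[0,-0.024,0]],[[1.4,0,-0.25],[0,-0.024,0]],[[1.4,0,-0.25],[0,-0.024,0]]]'
python3 - <<'E'
from h import *
F=frame(-8.96,30);M=np.array([.5098,-.2090,.122])
to(M-F[:,0]*.038,F);o=get_obs();print((F.T@np.array(o['ft_force'])).round(2),np.round(o['ft_torque'],3))
E
```

```text
t: 12.7
eef_pos: [0.5183, -0.2122, 0.3224]
ee_rot: [[-0.868, 0.156, 0.472], [0.137, 0.988, -0.074], [-0.478, 0.001, -0.878]]
ft_force: [0.2, -1.0, -0.0]
finger_gap: 0.0152
gripper_force: 30.0
t: 13.28
eef_pos: [0.5043, -0.2098, 0.3173]
ee_rot: [[-0.857, 0.156, 0.491], [0.136, 0.988, -0.076], [-0.497, 0.001, -0.868]]
ft_force: [-1.4, -0.2, -1.9]
finger_gap: 0.0153
gripper_force: 30.0
shift [ 5.5   0.16 -0.  ] rot [ 0.0013 -0.0032 -0.0007] tcp [ 0.4574 -0.2007  0.29  ]
[ 2.12 -0.44  0.92] [-0.018  0.603  0.042]
```

```bash
python3 -m crank '[[[0.3,0,0],[0,0,0]],[[0.8,0,0],[0,0,0]],[[1.4,0,0],[0,0,0]],[[2,0,0],[0,0,0]],[[2.6,0,0],[0,0,0]],[[3.2,0,0],[0,0,0]],[[3.7,0,0],[0,0,0]],[[4.1,0,0],[0,0,0]],[[4.4,0,0],[0,0,0]],[[4.6,0,0],[0,0,0]],[[4.7,0,0],[0,0,0]],[[4.7,0,0],[0,0,0]]]'
python3 - <<'E'
from h import *
F=frame(-8.96,30);M=np.array([.5098,-.2090,.122])
to(M-F[:,0]*.038,F);o=get_obs();print((F.T@np.array(o['ft_force'])).round(2),np.round(o['ft_torque'],3))
E
```

```text
t: 14.28
eef_pos: [0.4647, -0.2037, 0.2945]
ee_rot: [[-0.856, 0.156, 0.493], [0.135, 0.988, -0.077], [-0.499, 0.001, -0.867]]
ft_force: [-0.3, -2.8, 0.8]
finger_gap: 0.0154
gripper_force: 30.0
shift [0.9  0.18 0.01] rot [ 0.0008 -0.0014 -0.0005] tcp [ 0.4574 -0.2007  0.29  ]
[-0.51 -2.83 -0.59] [-0.166  0.27  -0.075]
```

```bash
python3 -m crank '[[[0.15,-0.03,0],[0,0,0]],[[0.3,-0.03,0],[0,0,0]],[[0.45,-0.03,0],[0,0,0]],[[0.6,-0.03,0],[0,0,0]],[[0.7,-0.03,0],[0,0,0]],[[0.8,-0.03,0],[0,0,0]],[[0.9,-0.03,0],[0,0,0]],[[0.9,-0.03,0],[0,0,0]],[[0.9,-0.03,0],[0,0,0]]]'
python3 - <<'E'
from h import *
F=frame(-8.96,30);M=np.array([.5098,-.2090,.122])
to(M-F[:,0]*.038,F);o=get_obs();print((F.T@np.array(o['ft_force'])).round(2),np.round(o['ft_torque'],3))
E
```

```text
t: 15.03
eef_pos: [0.4575, -0.2029, 0.2904]
ee_rot: [[-0.855, 0.156, 0.494], [0.136, 0.988, -0.077], [-0.5, 0.001, -0.866]]
ft_force: [3.7, 1.4, 3.7]
finger_gap: 0.0153
gripper_force: 30.0
shift [0.06 0.21 0.02] rot [ 0.0005  0.0001 -0.0007] tcp [ 0.4574 -0.2007  0.29  ]
[-4.78  1.92 -1.47] [ 0.138 -0.439  0.019]
```

```bash
python3 -m crank '[[[0.05,0.01,0],[0,0,0]],[[0.1,0.01,0],[0,0,0]],[[0.15,0.01,0],[0,0,0]],[[0.2,0.01,0],[0,0,0]],[[0.2,0.01,0],[0,0,0]],[[0.2,0.01,0],[0,0,0]]]'
python3 - <<'E'
from h import *
F=frame(-8.96,30);M=np.array([.5098,-.2090,.122])
to(M-F[:,0]*.038,F);o=get_obs();print((F.T@np.array(o['ft_force'])).round(2),np.round(o['ft_torque'],3))
E
```

```text
t: 15.53
eef_pos: [0.4569, -0.2027, 0.2902]
ee_rot: [[-0.854, 0.157, 0.497], [0.136, 0.988, -0.079], [-0.503, 0.0, -0.864]]
ft_force: [8.1, 1.3, 2.9]
finger_gap: 0.0156
gripper_force: 30.0
shift [-0.    0.21  0.03] rot [-0.0004  0.0033 -0.0009] tcp [ 0.4574 -0.2007  0.29  ]
[-8.26  2.51  1.37] [ 0.26  -1.195  0.149]
```

```bash
python3 -m crank '[[[0.1,0,0],[0,0,0]],[[0.2,0,0],[0,0,0]],[[0.3,0,0],[0,0,0]],[[0.3,0,0],[0,0,0]],[[0.3,0,0],[0,0,0]],[[0.3,0,0],[0,0,0]]]'
python3 - <<'E'
from h import *
F=frame(-8.96,30);M=np.array([.5098,-.2090,.122])
to(M-F[:,0]*.038,F);o=get_obs();print((F.T@np.array(o['ft_force'])).round(2),np.round(o['ft_torque'],3))
E
```

```text
t: 16.03
eef_pos: [0.456, -0.2026, 0.2899]
ee_rot: [[-0.851, 0.158, 0.501], [0.136, 0.987, -0.08], [-0.507, -0.0, -0.862]]
ft_force: [17.5, 3.4, 2.6]
finger_gap: 0.0153
gripper_force: 30.0
shift [-0.09  0.21  0.05] rot [-0.0014  0.008  -0.0015] tcp [ 0.4574 -0.2007  0.29  ]
[-15.86   6.11   6.1 ] [ 0.641 -2.265  0.446]
```

```bash
python3 -m crank '[[[-0.2,0,0],[0,0,0]],[[-0.35,0,0],[0,0,0]],[[-0.4,0,0],[0,0,0]],[[-0.4,0,0],[0,0,0]]]'
python3 -m crank '[[[0,0,0],[0,0,0]],[[0,0,0],[0,0,0]],[[0,0,0],[0,0,0]],[[0,0,0],[0,0,0]],[[0,0,0],[0,0,0]],[[0,0,0],[0,0,0]],[[0,0,0],[0,0,0]]]' 6.5
python3 -m crank '[[[0,0,-0.5],[0,0,0]],[[0,0,-1.5],[0,0,0]],[[0,0,-3],[0,0,0]],[[0,0,-5],[0,0,0]],[[0,0,-7.5],[0,0,0]],[[0,0,-10],[0,0,0]],[[0,4,-12],[0,0,0]],[[0,8,-14],[0,0,0]],[[0,12,-15],[0,0,0]],[[0,16,-15],[0,0,0]],[[0,20,-15],[0,0,0]],[[0,22,-15],[0,0,0]]]'
python3 - <<'E'
from h import *
F=frame(-8.96,30);M=np.array([.5098,-.2090,.122]);u=-F[:,0]
s,_=snapshot("scene");p,d=snapshot("top")
r=lambda a:cv2.resize(a,(400,400),interpolation=cv2.INTER_CUBIC)
cv2.imwrite("pics/c5.png",np.hstack([r(p[130:230,340:440]),r(s[185:265,240:320])]))
cv2.imwrite("pics/top5.png",p)
P=[M,M+.006*u,M+.06*u,M-.14*u];print(proj("scene",P),proj("top",P))
E
```

```text
t: 16.37
eef_pos: [0.4571, -0.2028, 0.2904]
ee_rot: [[-0.854, 0.156, 0.495], [0.135, 0.988, -0.078], [-0.502, 0.0, -0.865]]
ft_force: [7.1, 0.2, 4.1]
finger_gap: 0.0151
gripper_force: 30.0
t: 16.95
eef_pos: [0.456, -0.2025, 0.2892]
ee_rot: [[-0.856, 0.156, 0.492], [0.136, 0.988, -0.076], [-0.498, 0.001, -0.867]]
ft_force: [0.6, 0.2, 0.0]
finger_gap: 0.0594
gripper_force: 0.0
t: 17.95
eef_pos: [0.4157, 0.0289, 0.4214]
ee_rot: [[-0.854, 0.154, 0.496], [0.135, 0.988, -0.076], [-0.502, 0.002, -0.865]]
ft_force: [0.4, -0.2, 0.1]
finger_gap: 0.0649
gripper_force: 0.0
[[278.85464369 219.7138854 ]
 [278.5961379  220.03376477]
 [276.15794254 223.05126342]
 [284.27887176 213.00388908]] [[393.42500917 171.0606551 ]
 [393.84954399 169.0974827 ]
 [397.7228293  151.12588263]
 [383.85449289 214.98092549]]
```

View pics/c5.png

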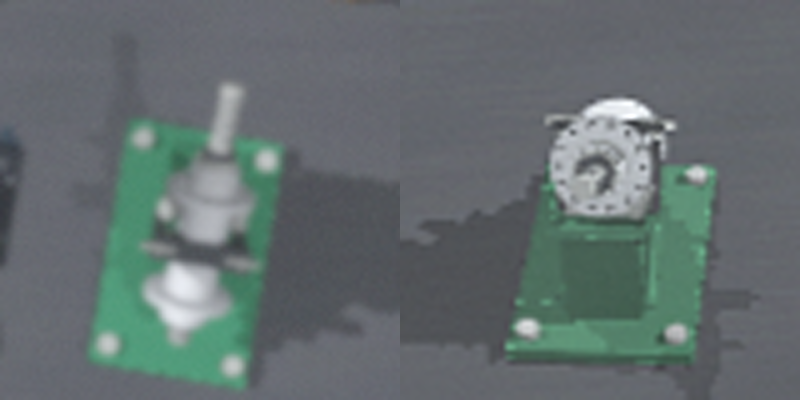

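Top view: the end of the short section is at (397.8,151.2) and the tip protrudes at (384.7,215). Both match the predicted fully-home positions to within a pixel. The push also ended on a hard stop at the expected depth, so the collar is seated. The gripper is clear of everything, so I'm handing in.

```bash
python3 -c "
from station import *
print(sign_off())"
```

```text
the job is handed in; nothing more can be done
None
```

The collared axle was slid halfway into the hub, released, re-gripped on its short end, pushed home until the collar stopped against the hub face, and let go; the bare axle and everything else on the bench were left alone, and I handed it in at about 18 s of the 64 s limit.

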